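# Fit the hold-down plate on the lid-liner press

### The arm

A 6-joint arm with a two-finger parallel gripper is mounted at the origin on a cart in front of the work surface, level with it; the furniture and walls round the work are solid. World frame = base frame: x ahead of the robot, y to its left, z up, the work surface at z = 0. Lengths are in m, angles in rad, forces in N, time in s.
With the tool pointing down it reaches from about 0.3 to 0.825 m from the base axis. Payload 5.4 kg.
Tool frame: the origin (TCP) lies at the centre of the arm's flange, where the gripper is bolted on; the fingertips stand 190 mm ahead of it and the grasp point (between the pads) lies 171 mm ahead of it (bot.tcp_to_tips is the z of the fingertips in the tool frame, in m); z points along the fingers, y is the direction in which the jaws open and shut (so a half turn about z gives the same grasp; the last joint's range is limited). The gripper opens to 92 mm and grips with 3 to 60 N. Pads are 20 mm wide; open, the fingers measure 128 mm over their backs; the gripper's body (75 mm by 189 mm) begins 69 mm behind the grasp point.
Start: joints at [-1.348, 0.158, 1.597, -0, 1.386, -0.21], TCP at [0.241, -0.522, 0.405] pointing down, gripper open.
Joint ranges: [-2.91, 2.91], [-0.94, 2.29], [0.18, 2.7], [-1.29, 4.43], [0.17, 2.64], [-3, 3]. Speed limits (rad/s): [2.57, 2.57, 3.14, 3.14, 3.14, 3.14].

### API

Orientations are given as a unit quaternion [w, x, y, z].
In Python, from workcell import bot gives the robot as it stands.
- The arm moves only by the tool drive_tool, never from a script. Its argument "commands" is a list of rows, each an object of numbers: "x", "y", "z": the shift along the tool's x, y, z in mm; "roll": the turn about the tool's z in degrees; "claw": the opening, from 0 (shut) to 1 (fully open). A call has 1 to 8 rows; each row shifts and turns the pose as measured when the row begins, along the tool's axes as they then stand; what a row does not reach is not made up. A row lasts 1/10 s, in which the tool goes at most 50 mm and 8.59 degrees, less where a joint would pass 70% of its speed; a pose out of reach is approached as far as the arm can. A call is refused whole if a number of a shift passes 50 or a number of a turn 8.59, either way. A call with a gripper value outside its range is refused whole. The fingers move at their own pace and stop on an object; the grip force is fixed at half the most. Time passes only in rows, so rows that do not move let the fingers close. It gives the time, the measured TCP pose, the force and the opening at its end, in the units of the state.
- bot.get_state(): the state, without advancing time (a new reading comes with each control period).
- bot.capture(name): name is "scene" or "top"; returns a dict with "frame" (480x640x3 uint8, red, green, blue), "depth" (480x640 float32, m along the optical axis (not along the pixel's ray), 0 where there is no reading), "fx", "fy", "cx", "cy" (pixels), "k1" (the pictures are not rectified: a ray, as slopes to the right and down, at radius r is drawn at 1 + k1 r^2 times it, then the intrinsics apply), "R" (3x3) and "t" (3): a world point X has camera coordinates R X + t. Camera axes: x right, y down, z forward; pixel columns grow to the right and rows downward; lengths in m; the calibration is good to about 2 mm. A picture is of the moment at which its call begins.
- bot.hand_in(): hands the job in, once; it reports no verdict.
Trained networks look in the newest picture that a camera, given by its name, has taken for a name from the list of things; names that differ only in an ending like _2 or _b are one class to them, and where a whole thing is asked for, a point or a joint stands for the part that bears it (a point fixed in the world has none). Each returns a list of dicts, best first, with "conf" (0 to 1); they miss things now and then, are a little off and sometimes report something else, mostly with a low value. They report only what shows in the picture. A call takes as long as a camera call.
- bot.spot_in(target, camera): "at" ([column, row] as shares, 0 to 1, of the picture: columns of its width, rows of its height, amid what is visible of it).
- bot.cut_out(target, camera): "mask" (480x640 bool, what is visible of it) and "at" ([column, row] as shares, 0 to 1, of the picture: columns of its width, rows of its height, amid what is visible of it).
- bot.mark_of(target, camera): "at" ([column, row] as shares, 0 to 1, of the picture: columns of its width, rows of its height: a listed point, or the origin of a listed thing).
The state is a dict: "time": time; "qpos": joint angles; "qd": joint speeds; "effort": joint torques, N m; "position": TCP position; "orientation": TCP orientation; "ft_force": force on the tool from outside, world axes, zero at the start; "wrist_torque": the same for the moment, N m; "width": finger opening in m.
Only numpy, scipy, OpenCV 4.12 (cv2) and the standard library are available. Lean on these libraries where they do the work, as an engineer would, in place of code of your own. Each camera call takes 0.05 s, during which the arm holds its last target. There are 200 camera calls.

### The job

A jar lid with a fresh liner lies in the small press on the table. Take the hold-down plate off its sloping rest by its black handle, lower it level over the lid so that both dowels enter their holes together (thick dowel in the wide hole), then press it down past the two sprung balls until it clicks and lies flush on the press. Let go of it, and leave the jars, the tape roll and the foam half where they stand.

Things in the scene. Friction and masses are not known exactly. Their poses are not given: they have to be found in the camera images.
- hold_plate: Loose aluminium plate 80 (x) x 166 (y) x 8 mm (z), about 0.4 kg. Origin: centre of its underside; z out of its upper face. Through holes at x = 0: 16 mm wide at y = +68, 12 mm at y = -68 mm. Rubber disc 54 mm wide, 6 mm deep under its centre. At the start it lies on the sloping rest, low edge on the lip, its z leaning 30 degrees from vertical towards the rest's -x side (roughly to the robot).
- plate_handle (a point): Grip point in the plate's black handle, 36 mm above the plate's underside; axes as the plate's. The handle is a solid upright bar at the plate's centre, 60 mm long (x), 12 mm thick (y), from 8 to 50 mm above the underside, on a foot 72 x 22 x 3 mm. Grip it across its 12 mm thickness (along the plate's y).
- big_hole (a point): Centre of the plate's 16 mm hole, at the underside; axes as the plate's.
- small_hole (a point): Centre of the plate's 12 mm hole, at the underside; axes as the plate's.
- press_base: Lid-liner press, fixed, may stand turned. Grey foot 130 (x) x 176 (y) x 10 mm; origin: centre of its underside on the table, z up. At each y end an aluminium shoulder 80 x 34 mm, top 30 mm up, on which the plate's underside finally lies, with an upright steel dowel: 14 mm thick at y = +68, 10 mm at y = -68 mm. A jar lid, 69 mm wide, 12 mm high, lies on the foot between the shoulders.
- big_dowel (a point): On the axis of the 14 mm dowel at the shoulder's top, 30 mm above the table: big_hole coincides with it when the plate is home. Axes as the press. Both dowels are 30 mm tall: 22 mm straight, then an 8 mm bullet nose 4 mm wide at the tip, 60 mm above the table.
- small_dowel (a point): On the axis of the 10 mm dowel at the shoulder's top, 30 mm above the table: small_hole coincides with it when the plate is home. Axes as the press.
- ball_far: Sprung 12 mm steel ball in a post (30 mm wide, 16 mm thick, 54 mm tall, at x = +53 mm) on the press's +x side. Origin: ball centre, 42 mm above the table, moves outwards by up to 6 mm. The plate's edges meet both balls about 17 mm above the seat and must push them aside (about 10 to 15 N); then they snap over the plate's top and hold it.
- ball_near: The same sprung ball and post on the press's -x side.
- slope_rest: Fixed sloping rest, foot 120 (x) x 176 (y) mm: two aluminium rails rising towards +x at 30 degrees carry the plate's ends; a lip along the low (-x) edge stands 10 mm out of the slope. Origin: centre of the foot's underside; the plate's underside centre starts 56 mm above it.
- near_jar: Sauce jar with black lid, 70 mm wide, 116 mm tall, loose, stands to the robot's right; to be left alone. Origin: centre of its underside.
- back_jar: The same kind of jar, loose, farther back; to be left alone.
- loose_tape: Roll of packing tape lying flat, 100 mm wide, 48 mm tall, loose, at the back; to be left alone.
- foam_half: White polystyrene half-box with a round bore, 101 x 93 x 68 mm, loose, to the robot's left; to be left alone.

How it is judged:
On the way, in this order (a step that is already met when the one before it is completed fails the run):
1. the plate is lifted off the sloping rest (distance of hold_plate from where it was at the start of the episode above 0.06 m), for 0.1 s.
2. the plate is level (within 11 degrees) with both dowels started in their holes, not yet pressed down (horizontal distance between big_hole and big_dowel below 0.004 m and horizontal distance between small_hole and small_dowel below 0.004 m and z of big_hole in the frame of big_dowel between 0.006 and 0.028 m and z of small_hole in the frame of small_dowel between 0.006 and 0.028 m and angle between hold_plate's own z axis and vertical below 0.2 rad), for 0.04 s.
At the end, for the whole second after the job is handed in: The plate lies at rest on the press, thick dowel in the wide hole and thin dowel in the small one (each within 4 mm of its hole's centre), both ends within 3 mm of the shoulders and within 3 degrees of level, held under the balls and released (horizontal distance between big_hole and big_dowel below 0.004 m and horizontal distance between small_hole and small_dowel below 0.004 m and z of big_hole in the frame of big_dowel between -0.003 and 0.003 m and z of small_hole in the frame of small_dowel between -0.003 and 0.003 m and angle between hold_plate's own z axis and vertical below 0.05 rad and linear speed of hold_plate below 0.02 m/s); the robot touches nothing.
It fails at once if a jar, the tape roll or the foam half is shifted by more than 30 mm or knocked over (distance of any of near_jar, back_jar, loose_tape, foam_half from where it was at the start of the episode above 0.03 m or angle between any of near_jar, back_jar, loose_tape, foam_half's own z axis and vertical above 0.5 rad).
It also fails if it takes over 45 s, if anything falls off the work surface, if the arm or the gripper's body presses on something with over 40 N, if the wrist force passes 120 N, or if a joint passes its speed limit or range.

## Working session

There is one attempt and no reset: what is moved stays moved. The work goes in short steps, Python scripts to look and compute and a tool call to move; the robot and the scene stay as the last step left them, time stands still between calls to the robot, and variables do not carry over. Pictures are saved under pics/ and viewed, about 8 in all and at most 12, crops included, and the job is handed in when it is done.

Besides the shell and the picture viewer there is one more tool, called after "Emit:" by a JSON object that holds its "api" and its "payload". drive_tool: Moves the arm, as the interface text tells. Its arguments: {"type":"object","properties":{"commands":{"type":"array","items":{"type":"object","properties":{"x":{"type":"number"},"y":{"type":"number"},"z":{"type":"number"},"roll":{"type":"number"},"claw":{"type":"number"}}}}},"required":["commands"]}

```bash
ls; mkdir -p pics
cat > h.py <<'E'
import numpy as np, cv2
from scipy.spatial.transform import Rotation as Ro
from workcell import bot
np.set_printoptions(precision=4,suppress=True)
def K(c): return np.array([[c['fx'],0,c['cx']],[0,c['fy'],c['cy']],[0,0,1]]),np.array([c['k1'],0,0,0,0.])
def ray(c,uv):
    k,d=K(c); p=cv2.undistortPoints(np.array(uv,float).reshape(-1,1,2),k,d)[:,0]
    D=np.c_[p,np.ones(len(p))]@c['R']
    return -c['R'].T@c['t'],D   # X=o+depth*D
def at_z(c,uv,z):
    o,D=ray(c,uv); return o+D*((z-o[2])/D[:,2])[:,None]
def px(a): return np.array(a)*[640,480]
def proj(c,X):
    k,d=K(c); return cv2.projectPoints(np.array(X,float).reshape(-1,1,3),cv2.Rodrigues(c['R'])[0],c['t'],k,d)[0][:,0]
def cloud(c,m):
    v,u=np.nonzero(m&(c['depth']>0)); o,D=ray(c,np.c_[u,v]); return o+D*c['depth'][v,u][:,None]
E
cat > a.py <<'E'
from h import *
for n in ['scene','top']:
    c=bot.capture(n); cv2.imwrite(f'pics/{n}0.png',c['frame'][:,:,::-1]); np.save(f'pics/{n}0.npy',c,allow_pickle=True)
    print(n,-c['R'].T@c['t'],c['fx'],c['k1'])
    for t in ['hold_plate','plate_handle','big_hole','small_hole','press_base','big_dowel','small_dowel','ball_far','ball_near','slope_rest','near_jar','back_jar','loose_tape','foam_half']:
        for r in bot.mark_of(t,n)[:2]:
            u=px(r['at']); i=np.clip(u.astype(int),0,[639,479]); d=c['depth'][i[1],i[0]]; o,D=ray(c,[u])
            print(t,round(r['conf'],2),u,(o+d*D[0]),)
print(bot.get_state())
E
python3 a.py
```

```text
pics
scene [-0.5808 -0.9664  0.7867] 521.6352164200898 -0.03864354032426549
hold_plate 0.94 [270.592 223.392] [0.5981 0.2412 0.0643]
hold_plate 0.39 [386.176 341.808] [ 0.3187 -0.4221  0.0239]
plate_handle 0.59 [266.304 215.808] [0.5788 0.2405 0.0995]
big_hole 0.83 [254.72  220.416] [0.5951 0.3188 0.0563]
big_hole 0.46 [398.784 290.208] [ 0.5399 -0.3199  0.0285]
small_hole 0.69 [282.624 230.208] [0.5975 0.1832 0.0543]
small_hole 0.3 [355.072 278.304] [ 0.5142 -0.1862  0.0313]
press_base 0.89 [377.472 291.312] [ 0.5241 -0.2593  0.0097]
big_dowel 0.81 [355.712 277.2  ] [ 0.5107 -0.1909  0.0381]
big_dowel 0.65 [379.584 293.904] [ 0.5037 -0.2798  0.0183]
small_dowel 0.77 [398.208 290.4  ] [ 0.5387 -0.3188  0.0281]
ball_near 0.35 [255.872 219.888] [0.5927 0.3099 0.0614]
slope_rest 0.64 [271.808 239.904] [0.5678 0.2084 0.021 ]
near_jar 0.69 [384.512 339.888] [ 0.3173 -0.418   0.0285]
back_jar 0.62 [383.808 254.4  ] [ 0.1997 -0.4778  0.3255]
loose_tape 0.73 [355.584 243.504] [ 0.7186 -0.0396  0.0244]
top [-0.2718 -0.1937  1.7302] 564.768381423709 0.058073284422502855
hold_plate 0.92 [269.50
[... 844 characters left out ...]
2  0.0593]
loose_tape 0.64 [353.28  207.504] [ 0.7682 -0.0021 -0.0027]
loose_tape 0.57 [203.328 225.504] [0.5338 0.4652 0.0695]
foam_half 0.86 [202.688 223.776] [0.5411 0.4708 0.0665]
foam_half 0.43 [293.376 225.408] [0.2596 0.0263 0.7267]
{'time': 1.5, 'qpos': array([-1.3481,  0.1584,  1.597 ,  0.    ,  1.3862, -0.2101]), 'qd': array([ 0.    , -0.0001, -0.0013, -0.    , -0.0007,  0.0005]), 'effort': array([  0.0003, -38.5567, -32.2357,   0.0702,   0.0307,  -0.    ]), 'position': array([ 0.2411, -0.522 ,  0.4047]), 'orientation': array([0.    , 0.9767, 0.2147, 0.    ]), 'ft_force': array([0.2589, 0.7093, 1.4499]), 'wrist_torque': array([0.0174, 0.0584, 0.0183]), 'width': 0.09209009509976729}
```

View pics/top0.png

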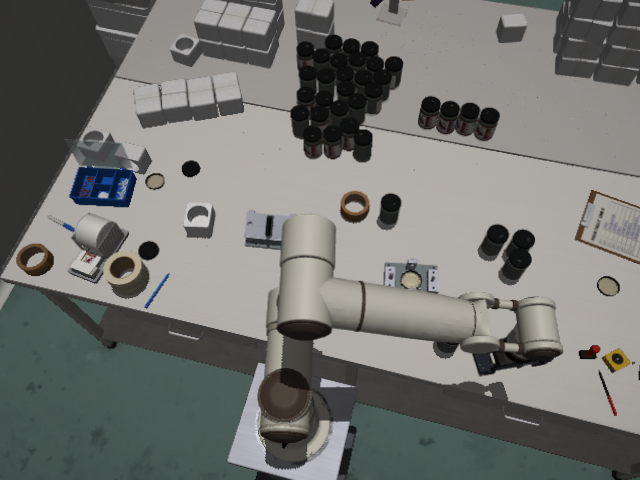

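View pics/scene0.png

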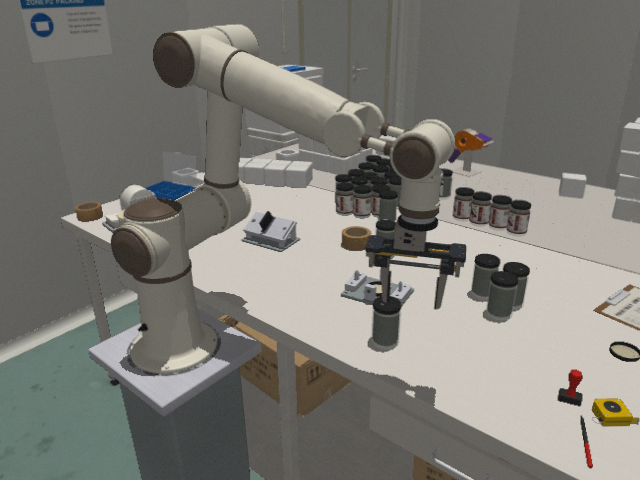

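Emit:
{"api": "drive_tool", "payload": {"commands": [{"x":34,"y":-32},{"x":34,"y":-32},{"x":34,"y":-32},{"x":34,"y":-32},{"x":34,"y":-32},{"x":34,"y":-32},{"x":34,"y":-32},{"x":34,"y":-32}]}}

```text
validation failed for argument at $.co...
```

Emit:
{"api": "drive_tool", "payload": {"commands": [{"x":34,"y":-32},{"x":34,"y":-32},{"x":34,"y":-32},{"x":34,"y":-32},{"roll":8},{"roll":8},{"roll":8}]}}

```text
validation failed for argument at $.co...
```

Emit:
{"api": "drive_tool", "payload": {"commands": [{"x":34,"y":-32,"z":0,"roll":0,"claw":1},{"x":34,"y":-32,"z":0,"roll":0,"claw":1},{"x":34,"y":-32,"z":0,"roll":0,"claw":1},{"x":34,"y":-32,"z":0,"roll":0,"claw":1},{"x":34,"y":-32,"z":0,"roll":0,"claw":1},{"x":34,"y":-32,"z":0,"roll":0,"claw":1}]}}

```text
time: 2.1
position: [0.3469, -0.2582, 0.4038]
orientation: [0.001, 0.978, 0.21, 0.0]
ft_force: [0.5, -0.2, -0.2]
width: 0.0916
```

Emit:
{"api": "drive_tool", "payload": {"commands": [{"x":34,"y":-32,"z":0,"roll":0,"claw":1},{"x":34,"y":-32,"z":0,"roll":0,"claw":1},{"x":34,"y":-32,"z":0,"roll":0,"claw":1},{"x":34,"y":-32,"z":0,"roll":0,"claw":1},{"x":34,"y":-32,"z":0,"roll":0,"claw":1},{"x":0,"y":0,"z":0,"roll":8,"claw":1},{"x":0,"y":0,"z":0,"roll":8,"claw":1},{"x":0,"y":0,"z":0,"roll":8,"claw":1}]}}

```text
time: 2.9
position: [0.4389, -0.0258, 0.4054]
orientation: [0.002, 1.0, 0.0, 0.004]
ft_force: [-0.8, -1.6, -0.3]
width: 0.0921
```

```bash
cat > b.py <<'E'
from h import *
import sys
tag=sys.argv[1]
L=[]
for n in ['scene','top']:
    c=bot.capture(n); np.save(f'pics/{n}{tag}.npy',c,allow_pickle=True)
    f=c['frame'][:,:,::-1]; a=f[150:330,170:480] if n=='top' else f[190:320,220:430]
    L.append(cv2.resize(a,(620,int(620/a.shape[1]*a.shape[0])),interpolation=cv2.INTER_CUBIC))
    for t in ['hold_plate','press_base']:
        for r in bot.cut_out(t,n)[:1]:
            np.save(f'pics/{n}{tag}_{t}.npy',r['mask'])
            P=cloud(c,r['mask']); print(n,t,r['conf'],len(P),P.mean(0))
    for t in ['plate_handle','big_hole','small_hole','big_dowel','small_dowel','ball_far','ball_near']:
        for r in bot.mark_of(t,n)[:1]:
            u=px(r['at']); z=dict(plate_handle=.087,big_hole=.056,small_hole=.056,ball_far=.042,ball_near=.042).get(t,.03)
            print(n,t,round(r['conf'],2),u,at_z(c,u,z))
cv2.imwrite(f'pics/c{tag}s.png',L[0]);cv2.imwrite(f'pics/c{tag}t.png',L[1])
E
python3 b.py 1
```

```text
scene hold_plate 0.78 720 [0.591  0.2383 0.065 ]
scene press_base 0.74 1473 [ 0.5213 -0.2521  0.021 ]
scene plate_handle 0.92 [266.304 217.008] [[0.5921 0.2547 0.087 ]]
scene big_hole 0.92 [257.472 219.12 ] [[0.6101 0.32   0.056 ]]
scene small_hole 0.79 [280.896 232.08 ] [[0.5798 0.1744 0.056 ]]
scene small_dowel 0.63 [398.976 286.992] [[ 0.5534 -0.3121  0.03  ]]
top hold_plate 0.58 903 [0.5883 0.2667 0.0654]
top press_base 0.81 1977 [ 0.5244 -0.2544  0.0177]
top plate_handle 0.7 [268.224 225.984] [[0.5759 0.2475 0.087 ]]
top big_hole 0.96 [251.712 226.8  ] [[0.5753 0.3094 0.056 ]]
top small_hole 0.92 [291.328 225.792] [[0.6116 0.1796 0.056 ]]
top big_dowel 0.6 [391.68  279.024] [[ 0.5115 -0.1904  0.03  ]]
top small_dowel 0.93 [431.296 284.016] [[ 0.5253 -0.319   0.03  ]]
top ball_near 0.16 [429.12  279.216] [[ 0.5348 -0.3084  0.042 ]]
```

View pics/c1t.png

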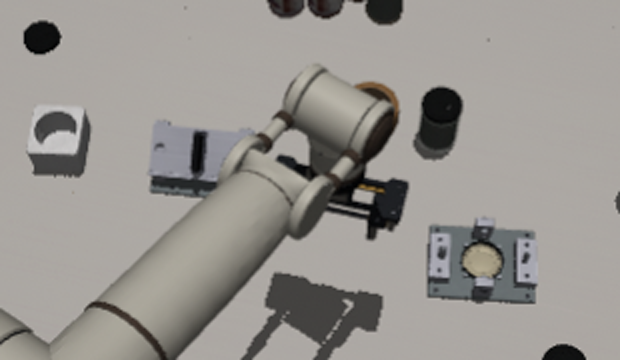

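View pics/c1s.png

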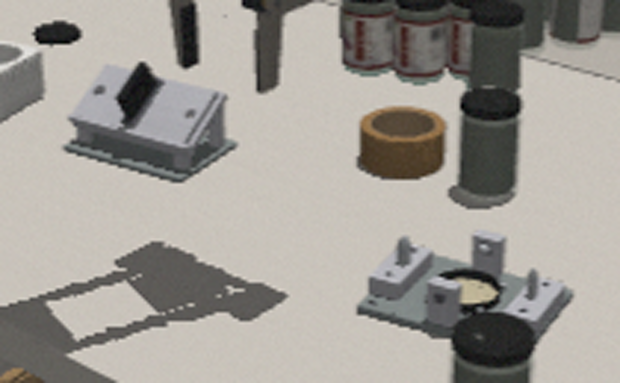

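```bash
cat > fit.py <<'E'
from h import *
import sys
from scipy.optimize import minimize
S=4
def box(cx,cy,z0,z1,w,l): return np.array([[cx+a*w/2,cy+b*l/2,z] for a in(-1,1) for b in(-1,1) for z in(z0,z1)])*1e-3
PRESS=[box(0,0,0,10,130,176),box(0,68,10,30,80,34),box(0,-68,10,30,80,34),box(53,0,10,54,16,30),box(-53,0,10,54,16,30),box(0,68,30,58,14,12),box(0,-68,30,58,10,8)]
PLATE=[box(0,0,0,8,80,166),box(0,0,8,50,60,12)]
def T(p,tilt):
    return Ro.from_euler('ZY',[p[2],-tilt]).as_matrix()
def render(c,parts,R,t):
    m=np.zeros((480*S,640*S),np.uint8)
    for b in parts:
        q=((proj(c,b@R.T+t)+.5)*S-.5).astype(np.float32)
        cv2.fillConvexPoly(m,cv2.convexHull(np.round(q*16).astype(np.int32)),255,shift=4)
    return cv2.resize(m,(640,480),interpolation=cv2.INTER_AREA)/255.
def fit(parts,views,p0,z,tilt,free=None):
    def cost(p):
        e=0
        for c,m,ig in views:
            r=render(c,parts,T(p,tilt),np.array([p[0],p[1],z]))
            d=np.abs(r-m)*(~ig); e+=d.sum()/m.sum()
        return e
    best=min((minimize(cost,np.array(p0)+[0,0,dy],method='Nelder-Mead',options=dict(initial_simplex=np.array(p0)+[0,0,dy]+np.array([[0,0,0],[.015,0,0],[0,.015,0],[0,0,.1]]),xatol=1e-4,fatol=1e-4)) for dy in(-.1,0.1)),key=lambda r:r.fun)
    return best.x,best.fun
if __name__=='__main__':
    tag=sys.argv[1]
    C={n:np.load(f'pics/{n}{tag}.npy',allow_pickle=True).item() for n in('scene','top')}
    for nm,parts,p0,z,tl in [('press_base',PRESS,[.525,-.254,0],0,0),('hold_plate',PLATE,[.595,.24,0],.056,np.pi/6)]:
        V=[]
        for n in C:
            m=np.load(f'pics/{n}{tag}_{nm}.npy'); ig=np.zeros_like(m)
            P=render(C[n],parts,T(p0,tl),np.array([p0[0],p0[1],z]))>0
            # ignore pixels where something stands in front (depth nearer than model by 6 cm)
            o=-C[n]['R'].T@C[n]['t']; dm=(C[n]['R']@np.array([p0[0],p0[1],z])+C[n]['t'])[2]
            ig=cv2.dilate(((C[n]['depth']<dm-.12)).astype(np.uint8),np.ones((3,3)))>0
            V.append((C[n],m.astype(float),ig))
        for vs,l in [(V[:1],'scene'),(V[1:],'top'),(V,'both')]:
            x,f=fit(parts,vs,p0,z,tl); print(nm,l,x*[1e3,1e3,57.3],f)
E
python3 fit.py 1
```

```text
press_base scene [ 527.7084 -255.6683    8.4591] 0.07440639541820784
press_base top [ 529.9621 -254.7006   10.211 ] 0.051801507686828514
press_base both [ 529.0734 -255.1388    9.2215] 0.12987939594333062
hold_plate scene [600.7454 248.0748   0.4986] 0.13369131885119193
hold_plate top [593.0384 251.8116   6.6017] 0.04261293467663308
hold_plate both [593.9194 249.9924   6.85  ] 0.2558924353308871
```

```bash
cat > d.py <<'E'
from h import *
from fit import render,PLATE,PRESS,T
L=[]
for n in('scene','top'):
    c=np.load(f'pics/{n}1.npy',allow_pickle=True).item(); m=np.load(f'pics/{n}1_hold_plate.npy')
    g=c['frame'].mean(2); e=cv2.erode(m.astype(np.uint8),np.ones((3,3)))>0
    P=cloud(c,e&(g>90)); 
    for k in range(4):
        q=P-P.mean(0); nrm=np.linalg.svd(q,full_matrices=False)[2][2]; nrm*=np.sign(nrm[2]); d=q@nrm; P=P[abs(d)<max(.004,2*d.std())]
    print(n,len(P),'normal',nrm,'tilt',np.degrees(np.arccos(nrm[2])),'yaw',np.degrees(np.arctan2(-nrm[1],-nrm[0])), 'std',d.std())
    f=c['frame'][:,:,::-1].copy()
    big=cv2.resize(f,None,fx=4,fy=4,interpolation=cv2.INTER_CUBIC)
    for p,col,z,tl,parts in [((.6007,.248,.0087),(0,0,255),.056,np.pi/6,PLATE),((.593,.2505,.118),(0,200,0),.056,np.pi/6,PLATE),((.529,-.2551,.161),(0,0,255),0,0,PRESS)]:
        r=render(c,parts,T(p,tl),np.array([p[0],p[1],z])); r=cv2.resize(r,None,fx=4,fy=4,interpolation=cv2.INTER_LINEAR)
        cv2.drawContours(big,cv2.findContours((r>.5).astype(np.uint8),0,1)[0],-1,col,1)
    for X in [(.594,.25,.06),(.529,-.255,.03)]:
        u=(proj(c,X)[0]*4).astype(int); L.append(big[u[1]-140:u[1]+140,u[0]-190:u[0]+190])
cv2.imwrite('pics/ov1.png',np.vstack([np.hstack(L[:2]),np.hstack(L[2:])]))
E
python3 d.py
```

```text
scene 374 normal [-0.4645 -0.0587  0.8836] tilt 27.914779978490746 yaw 7.204171097867326 std 0.0026983355524325173
top 531 normal [-0.496  -0.0555  0.8665] tilt 29.941621816351073 yaw 6.3809890844639385 std 0.004047780473335402
```

View pics/ov1.png

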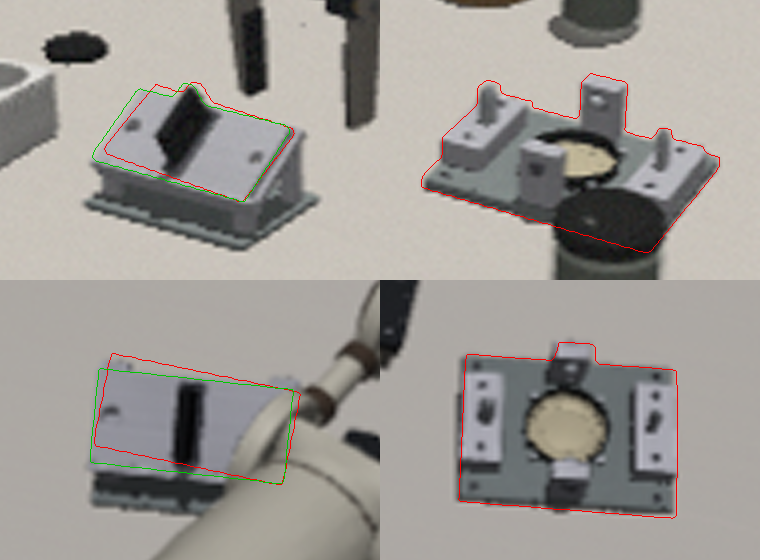

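Emit:
{"api": "drive_tool", "payload": {"commands": [{"x":20,"y":-39,"z":0,"roll":0,"claw":1},{"x":20,"y":-39,"z":0,"roll":0,"claw":1},{"x":20,"y":-39,"z":0,"roll":0,"claw":1},{"x":20,"y":-39,"z":0,"roll":0,"claw":1},{"x":20,"y":-39,"z":0,"roll":0,"claw":1},{"x":20,"y":-39,"z":0,"roll":0,"claw":1},{"x":18,"y":-37,"z":0,"roll":0,"claw":1},{"x":0,"y":0,"z":20,"roll":-7,"claw":1}]}}

```text
time: 4.7
position: [0.5829, 0.2544, 0.3877]
orientation: [0.002, 0.998, 0.061, 0.008]
ft_force: [-0.2, -0.6, 0.3]
width: 0.092
```

```bash
cat > go.py <<'E'
from h import *
import sys
# go.py x y z yaw_deg : remaining TCP shift in tool axes (mm), roll(deg)
g=np.array([float(a) for a in sys.argv[1:5]]); s=bot.get_state()
w,x,y,z=s['orientation']; R=Ro.from_quat([x,y,z,w]).as_matrix()
yaw=np.degrees(np.arctan2(R[1,0],R[0,0]))
print('t',s['time'],'pos',s['position'],'yaw',yaw,'tilt',np.degrees(np.arccos(-R[2,2])),'F',s['ft_force'],'w',s['width'])
print('shift mm',R.T@(g[:3]-s['position'])*1e3,'roll',-(g[3]-yaw))
E
python3 go.py .5766 .2448 .262 7
```

```text
t 4.7 pos [0.5829 0.2544 0.3877] yaw 7.045248046498671 tilt 0.9628644245433998 F [-0.1964 -0.5895  0.3195] w 0.09195208786353223
shift mm [ -9.4761   8.0546 125.6291] roll 0.04524804649867065
```

Emit:
{"api": "drive_tool", "payload": {"commands": [{"x":-5,"y":4,"z":40,"roll":0,"claw":1},{"x":-4,"y":4,"z":40,"roll":0,"claw":1},{"x":0,"y":0,"z":25,"roll":0,"claw":1}]}}

```text
time: 5.0
position: [0.578, 0.2475, 0.281]
orientation: [0.002, 0.998, 0.065, 0.011]
ft_force: [0.6, 0.3, -1.2]
width: 0.0918
```

```bash
python3 go.py .5766 .2448 .262 7
cat > look.py <<'E'
from h import *
import sys
n,out,X,Y,Z,h=sys.argv[1],sys.argv[2],*map(float,sys.argv[3:7])
c=bot.capture(n); np.save(f'pics/{out}.npy',c,allow_pickle=True)
u=proj(c,[X,Y,Z])[0].astype(int); h=int(h); f=c['frame'][max(0,u[1]-h):u[1]+h,max(0,u[0]-h*4//3):u[0]+h*4//3,::-1]
cv2.imwrite(f'pics/{out}.png',cv2.resize(f,(640,int(640*f.shape[0]/f.shape[1])),interpolation=cv2.INTER_CUBIC))
E
python3 look.py scene g1 .577 .245 .1 45
```

```text
t 5.0 pos [0.578  0.2475 0.281 ] yaw 7.445154700720611 tilt 1.2703635460243394 F [ 0.5506  0.3358 -1.2291] w 0.09178085584256022
shift mm [-2.106   2.4158 18.9859] roll 0.4451547007206109
```

View pics/g1.png

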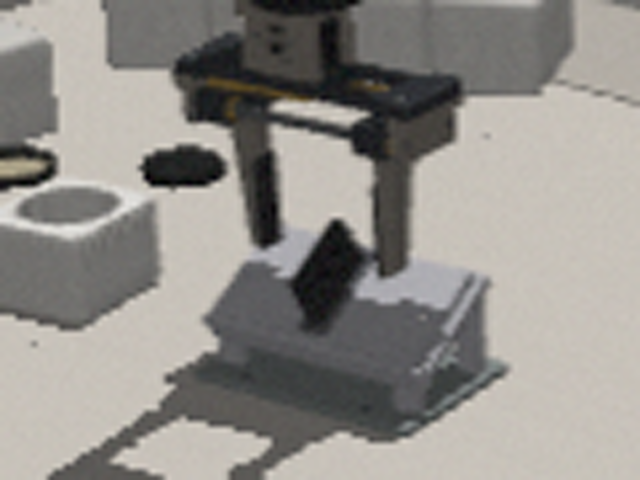

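Emit:
{"api": "drive_tool", "payload": {"commands": [{"x":-2,"y":2,"z":15,"roll":0,"claw":1},{"x":0,"y":0,"z":4,"roll":0,"claw":0.5},{"x":0,"y":0,"z":0,"roll":0,"claw":0.2},{"x":0,"y":0,"z":0,"roll":0,"claw":0},{"x":0,"y":0,"z":0,"roll":0,"claw":0},{"x":0,"y":0,"z":0,"roll":0,"claw":0},{"x":0,"y":0,"z":0,"roll":0,"claw":0}]}}

```text
time: 5.75
position: [0.5771, 0.2455, 0.2619]
orientation: [0.002, 0.998, 0.065, 0.01]
ft_force: [0.5, 0.2, 0.6]
width: 0.0462
```

Emit:
{"api": "drive_tool", "payload": {"commands": [{"x":0,"y":0,"z":0,"roll":0,"claw":0},{"x":0,"y":0,"z":0,"roll":0,"claw":0},{"x":0,"y":0,"z":0,"roll":0,"claw":0},{"x":0,"y":0,"z":0,"roll":0,"claw":0},{"x":0,"y":0,"z":0,"roll":0,"claw":0},{"x":0,"y":0,"z":0,"roll":0,"claw":0}]}}

```text
time: 6.35
position: [0.5774, 0.2459, 0.263]
orientation: [0.001, 0.998, 0.065, 0.011]
ft_force: [0.0, -0.8, 0.5]
width: 0.0118
```

Emit:
{"api": "drive_tool", "payload": {"commands": [{"x":0,"y":0,"z":-10,"roll":0,"claw":0},{"x":0,"y":0,"z":-20,"roll":0,"claw":0},{"x":0,"y":0,"z":-30,"roll":0,"claw":0},{"x":0,"y":0,"z":-30,"roll":0,"claw":0},{"x":0,"y":0,"z":0,"roll":0,"claw":0},{"x":0,"y":0,"z":0,"roll":0,"claw":0}]}}

```text
time: 6.95
position: [0.5733, 0.2451, 0.3519]
orientation: [0.003, 0.998, 0.065, 0.005]
ft_force: [-0.1, -0.4, -3.8]
width: 0.0118
```

```bash
python3 go.py .48 0 .263 9; python3 look.py scene g2 .577 .245 .17 45
```

```text
t 6.95 pos [0.5733 0.2451 0.3519] yaw 7.430978957121853 tilt 0.6728129138721202 F [-0.0973 -0.4317 -3.8363] w 0.011775478738719768
shift mm [-125.0661  230.4226   89.0978] roll -1.5690210428781466
```

View pics/g2.png

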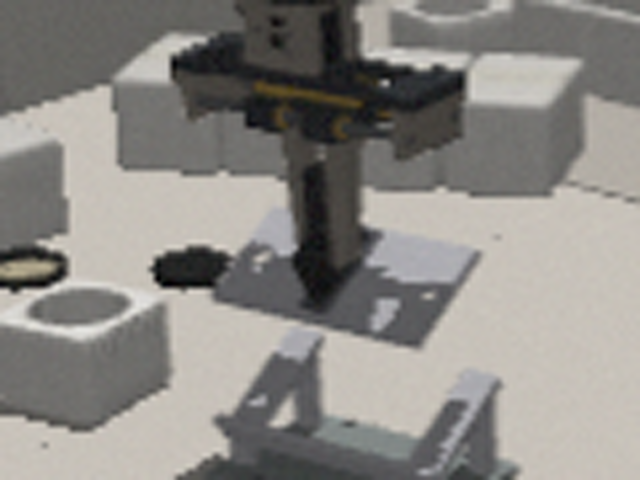

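Emit:
{"api": "drive_tool", "payload": {"commands": [{"x":-21,"y":38,"z":0,"roll":0,"claw":0},{"x":-21,"y":38,"z":0,"roll":0,"claw":0},{"x":-21,"y":38,"z":0,"roll":0,"claw":0},{"x":-21,"y":38,"z":0,"roll":0,"claw":0},{"x":-21,"y":38,"z":0,"roll":0,"claw":0},{"x":-20,"y":39,"z":0,"roll":0,"claw":0},{"x":0,"y":0,"z":40,"roll":-1.5,"claw":0},{"x":0,"y":0,"z":40,"roll":0,"claw":0}]}}

```text
time: 7.8
position: [0.4734, -0.0076, 0.2612]
orientation: [0.004, 0.997, 0.079, 0.001]
ft_force: [1.1, 0.1, -3.3]
width: 0.0121
```

```bash
python3 go.py .48 0 .22 9.2
cat > tilt.py <<'E'
from h import *
for n in('scene','top'):
    c=bot.capture(n)
    r=bot.cut_out('hold_plate',n)
    if not r: print(n,'none'); continue
    s=bot.get_state()['position']
    e=cv2.erode(r[0]['mask'].astype(np.uint8),np.ones((3,3)))>0
    P=cloud(c,e&(c['frame'].mean(2)>60)); print(n,r[0]['conf'],P.mean(0))
    P=P[np.linalg.norm(P[:,:2]-s[:2],axis=1)<.1]
    for k in range(5):
        q=P-P.mean(0); nrm=np.linalg.svd(q,full_matrices=False)[2][2]; nrm*=np.sign(nrm[2]); d=q@nrm; P=P[abs(d)<max(.004,2*d.std())]
    print(len(P),'normal',nrm,'tilt',np.degrees(np.arccos(nrm[2])),'std',d.std(),'mean',P.mean(0))
E
python3 tilt.py
```

```text
t 7.8 pos [ 0.4734 -0.0076  0.2612] yaw 9.07166058057627 tilt 0.47075768365626436 F [ 1.079   0.1056 -3.3057] w 0.01211532504645264
shift mm [ 7.6677 -6.76   41.1309] roll -0.12833941942372995
scene 0.83 [ 0.4824 -0.0237  0.0554]
596 normal [-0.4555 -0.0642  0.8879] tilt 27.385590013849335 std 0.002030198102231102 mean [ 0.4819 -0.0243  0.0559]
top 0.84 [ 0.462  -0.0093  0.0456]
327 normal [-0.4804 -0.084   0.873 ] tilt 29.187245201828357 std 0.004031180614098713 mean [ 0.4614 -0.0075  0.0457]
```

Emit:
{"api": "drive_tool", "payload": {"commands": [{"x":0,"y":0,"z":20,"roll":0,"claw":0},{"x":0,"y":0,"z":12,"roll":0,"claw":0},{"x":6,"y":0,"z":2,"roll":0,"claw":0},{"x":6,"y":0,"z":2,"roll":0,"claw":0},{"x":6,"y":0,"z":2,"roll":0,"claw":0},{"x":6,"y":0,"z":2,"roll":0,"claw":0}]}}

```text
time: 8.6
position: [0.5046, -0.0017, 0.2303]
orientation: [0.006, 0.997, 0.082, 0.007]
ft_force: [0.9, -0.6, -2.6]
width: 0.0116
```

```bash
python3 go.py .48 0 .217 9.2;python3 tilt.py
```

```text
t 8.6 pos [ 0.5046 -0.0017  0.2303] yaw 9.390458321441438 tilt 1.0861468795767606 F [ 0.9428 -0.6344 -2.6212] w 0.01163480924912181
shift mm [-24.2154  -5.8225  12.9171] roll 0.19045832144143837
scene 0.57 [ 0.5161 -0.0214  0.0248]
567 normal [-0.4795 -0.0658  0.8751] tilt 28.94761201130531 std 0.0025135545524112143 mean [ 0.5154 -0.0208  0.0249]
top none
```

Emit:
{"api": "drive_tool", "payload": {"commands": [{"x":5,"y":0,"z":3,"roll":0,"claw":0},{"x":5,"y":0,"z":3,"roll":0,"claw":0},{"x":5,"y":0,"z":3,"roll":0,"claw":0},{"x":5,"y":0,"z":3,"roll":0,"claw":0}]}}

```text
time: 9.2
position: [0.5248, 0.0017, 0.2203]
orientation: [0.005, 0.997, 0.082, 0.006]
ft_force: [-4.2, 0.4, 6.6]
width: 0.0121
```

Emit:
{"api": "drive_tool", "payload": {"commands": [{"x":5,"y":0,"z":3,"roll":0,"claw":0},{"x":5,"y":0,"z":3,"roll":0,"claw":0},{"x":5,"y":0,"z":3,"roll":0,"claw":0}]}}

```text
time: 9.5
position: [0.5406, 0.004, 0.2141]
orientation: [0.005, 0.997, 0.082, 0.002]
ft_force: [-18.8, -0.7, 32.8]
width: 0.0116
```

```bash
python3 go.py .48 0 .217 9.2;python3 tilt.py
```

```text
t 9.5 pos [0.5406 0.004  0.2141] yaw 9.43564853444382 tilt 0.6397635278679719 F [-18.756   -0.6501  32.8387] w 0.011605024785119409
shift mm [-60.3881  -5.9521  -3.1218] roll 0.23564853444382017
scene 0.62 [ 0.5256 -0.0167  0.0131]
446 normal [0.0341 0.0117 0.9994] tilt 2.0636719588681176 std 0.0017800002378346373 mean [ 0.5261 -0.0164  0.0132]
top 0.92 [ 0.5252 -0.0025  0.0135]
560 normal [0.0726 0.0282 0.997 ] tilt 4.467825703965456 std 0.003413088205944412 mean [ 0.5253 -0.0026  0.0138]
```

Emit:
{"api": "drive_tool", "payload": {"commands": [{"x":-2,"y":0,"z":-3,"roll":0,"claw":0.3},{"x":0,"y":0,"z":0,"roll":0,"claw":0.35},{"x":0,"y":0,"z":-1,"roll":0,"claw":0.35},{"x":0,"y":0,"z":0,"roll":0,"claw":0.35},{"x":0,"y":0,"z":0,"roll":0,"claw":0.35}]}}

```text
time: 10.2
position: [0.541, 0.0035, 0.2192]
orientation: [0.006, 0.997, 0.082, 0.007]
ft_force: [0.0, -0.2, 0.0]
width: 0.0319
```

```bash
python3 go.py .5 0 .215 9.2;cat > e.py <<'E'
from h import *
from fit import *
import sys
z,yaw=float(sys.argv[1]),np.radians(float(sys.argv[2])); s=bot.get_state()['position']
V=[]
for n in('scene','top'):
    c=bot.capture(n); r=bot.cut_out('hold_plate',n)
    if not r: print('none',n); continue
    m=r[0]['mask']; p0=[s[0],s[1],yaw]
    P=cloud(c,m); print(n,r[0]['conf'],m.sum(),'z',np.percentile(P[:,2],[10,50,90]))
    k=render(c,PLATE,T(p0,0),np.array([p0[0],p0[1],z])); 
    G=box(0,0,z*1e3+17,z*1e3+250,75,189)
    # ignore region of the gripper/arm: points higher than z+0.03
    d=c['depth']; o=np.zeros((480,640),bool); v,u=np.mgrid[:480,:640]; oo,D=ray(c,np.c_[u.ravel(),v.ravel()]); H=(oo[2]+D[:,2]*d.ravel()).reshape(480,640)
    ig=cv2.dilate((((H>z+.02)|(d<=0))&~m).astype(np.uint8),np.ones((5,5)))>0
    V.append((c,m.astype(float),ig))
PL=[PLATE[0]]
R0=T([0,0,yaw],0)
for vs in [[v] for v in V]+[V]:
    x,f=fit(PL,vs,p0,z,0); print('fit',x*[1e3,1e3,57.3],round(f,3),'plate minus tcp in plate axes mm',(T(x,0).T@np.r_[x[:2]-s[:2],0])[:2]*1e3)
x=x
E
python3 e.py .006 9.2
```

```text
t 10.2 pos [0.541  0.0035 0.2192] yaw 9.374233035593162 tilt 1.064064190607601 F [ 0.0491 -0.1691  0.0084] w 0.03194034245037496
shift mm [-41.0475  -3.3186   3.672 ] roll 0.17423303559316317
scene 0.84 779 z [0.0084 0.0128 0.0373]
top 0.7 941 z [0.0063 0.0133 0.0242]
fit [531.7223  -2.9763   7.7751] 0.074 plate minus tcp in plate axes mm [-10.0433  -5.1167]
fit [532.2678   5.1616   8.0588] 0.03 plate minus tcp in plate axes mm [-8.3877  2.9142]
fit [532.1061  -0.5804   7.8977] 0.134 plate minus tcp in plate axes mm [-9.3449 -2.7747]
```

Emit:
{"api": "drive_tool", "payload": {"commands": [{"x":-6,"y":0,"z":0,"roll":0,"claw":0.35},{"x":-5,"y":0,"z":3,"roll":0,"claw":0.35},{"x":0,"y":0,"z":0,"roll":1.2,"claw":0.35},{"x":0,"y":0,"z":0,"roll":0,"claw":0},{"x":0,"y":0,"z":0,"roll":0,"claw":0},{"x":0,"y":0,"z":0,"roll":0,"claw":0},{"x":0,"y":0,"z":0,"roll":0,"claw":0}]}}

```text
time: 11.1
position: [0.5287, 0.0017, 0.2157]
orientation: [0.006, 0.997, 0.07, 0.006]
ft_force: [-0.2, 0.1, 0.3]
width: 0.0118
```

```bash
python3 go.py .529 -.255 .215 9.2; python3 e.py .006 8
```

```text
t 11.1 pos [0.5287 0.0017 0.2157] yaw 8.053930328212745 tilt 0.9676370811950389 F [-0.1856  0.1262  0.3445] w 0.011814282892632096
shift mm [-35.6233 254.1475   3.3216] roll -1.146069671787254
scene 0.64 754 z [0.0072 0.0127 0.0287]
top 0.6 774 z [0.0065 0.0133 0.0224]
fit [533.8139  -8.2994   6.7037] 0.079 plate minus tcp in plate axes mm [  3.9606 -10.4858]
fit [532.0864   2.4919   7.8616] 0.02 plate minus tcp in plate axes mm [3.5127 0.3625]
fit [532.704   -3.1422   7.4412] 0.156 plate minus tcp in plate axes mm [ 3.3927 -5.2784]
```

Emit:
{"api": "drive_tool", "payload": {"commands": [{"x":0,"y":0,"z":-15,"roll":0,"claw":0},{"x":0,"y":0,"z":-25,"roll":0,"claw":0},{"x":0,"y":0,"z":-25,"roll":0,"claw":0},{"x":0,"y":0,"z":-25,"roll":0,"claw":0},{"x":0,"y":0,"z":0,"roll":0,"claw":0}]}}

```text
time: 11.8
position: [0.5257, 0.0028, 0.304]
orientation: [0.005, 0.998, 0.07, 0.002]
ft_force: [1.2, 0.0, -2.7]
width: 0.0117
```

Emit:
{"api": "drive_tool", "payload": {"commands": [{"x":-6,"y":42,"z":0,"roll":0,"claw":0},{"x":-6,"y":42,"z":0,"roll":0,"claw":0},{"x":-6,"y":42,"z":0,"roll":0,"claw":0},{"x":-6,"y":42,"z":0,"roll":0,"claw":0},{"x":-6,"y":42,"z":0,"roll":0,"claw":0},{"x":-6,"y":42,"z":0,"roll":-1.1,"claw":0},{"x":0,"y":0,"z":0,"roll":0,"claw":0}]}}

```text
time: 12.5
position: [0.5224, -0.2585, 0.2925]
orientation: [0.001, 0.997, 0.082, -0.003]
ft_force: [-0.4, 1.6, -3.2]
width: 0.0117
```

```bash
python3 go.py .5255 -.255 .305 9.2; python3 tilt.py;python3 e.py .096 9
```

```text
t 12.5 pos [ 0.5224 -0.2585  0.2925] yaw 9.45608281197395 tilt 0.3422624330585057 F [-0.3726  1.5903 -3.1995] w 0.011695493250001405
shift mm [  3.5333  -2.918  -12.5166] roll 0.25608281197395044
scene 0.75 [ 0.5143 -0.2676  0.0891]
589 normal [0.0135 0.005  0.9999] tilt 0.8228627821725969 std 0.0015955947678386651 mean [ 0.5145 -0.2683  0.0894]
top 0.56 [ 0.5121 -0.2567  0.088 ]
579 normal [0.0378 0.0129 0.9992] tilt 2.2903781747845304 std 0.0034252577307082206 mean [ 0.5115 -0.2568  0.0893]
scene 0.66 879 z [0.0863 0.0896 0.0957]
top 0.92 907 z [0.0847 0.0908 0.0985]
fit [ 504.6846 -268.3878   10.9181] 0.126 plate minus tcp in plate axes mm [-20.8712 -11.7815]
fit [ 517.7961 -251.8448   10.4817] 0.043 plate minus tcp in plate axes mm [-4.8788  1.9419]
fit [ 506.7528 -258.7047    9.0886] 0.474 plate minus tcp in plate axes mm [-16.9127  -3.2068]
```

```bash
cat >> e.py <<'E'
L=[]
for c,m,ig in V:
    big=cv2.resize(c['frame'][:,:,::-1],None,fx=4,fy=4,interpolation=cv2.INTER_CUBIC)
    for q,col in [(np.array(eval(sys.argv[3])),(0,0,255))]:
        for X in [box(0,0,0,8,80,166)]+[np.array([[8e-3*np.cos(a)*k,s0*.068+8e-3*k*np.sin(a),.008] for a in np.linspace(0,6.28,20)]) for s0,k in((1,1),(-1,.75))]:
            pts=(proj(c,X@T(q,0).T+[q[0],q[1],z])*4+1.5).round().astype(np.int32); cv2.polylines(big,[cv2.convexHull(pts)],True,col,1)
    u=(proj(c,[q[0],q[1],z])[0]*4).astype(int); L.append(big[u[1]-190:u[1]+190,u[0]-200:u[0]+200])
cv2.imwrite(f'pics/{sys.argv[4]}.png',np.hstack(L))
E
python3 e.py .082 9.4 "[.5229,-.2587,.164]" ov2
```

```text
scene 0.88 933 z [0.087  0.0909 0.0983]
top 0.95 963 z [0.0848 0.092  0.1044]
fit [ 526.9624 -253.5262    9.8295] 0.045 plate minus tcp in plate axes mm [ 3.2949 -1.3341]
fit [ 524.7792 -257.4134    9.502 ] 0.034 plate minus tcp in plate axes mm [ 0.5076 -4.7887]
fit [ 525.1367 -254.9923    9.4362] 0.096 plate minus tcp in plate axes mm [ 1.2627 -2.4584]
```

View pics/ov2.png

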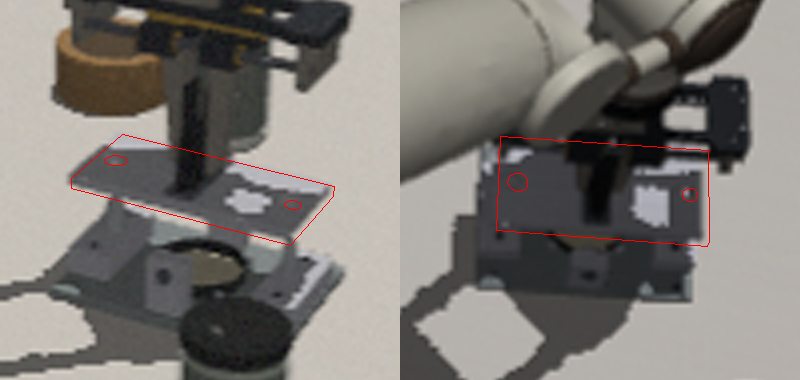

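```bash
python3 go.py .5278 -.2539 .275 9.2
```

```text
t 13.1 pos [ 0.5234 -0.2535  0.2944] yaw 9.766183881995442 tilt 0.2557814657837522 F [ 0.0086 -0.1613 -3.4111] w 0.011788086411031625
shift mm [ 4.3075  1.1458 19.4166] roll 0.5661838819954426
```

Emit:
{"api": "drive_tool", "payload": {"commands": [{"x":4,"y":1,"z":8,"roll":0.5,"claw":0},{"x":0,"y":0,"z":8,"roll":0,"claw":0},{"x":0,"y":0,"z":2,"roll":0,"claw":0},{"x":0,"y":0,"z":0,"roll":0,"claw":0},{"x":0,"y":0,"z":0,"roll":0,"claw":0}]}}

```text
time: 13.6
position: [0.5278, -0.2534, 0.2742]
orientation: [0.0, 0.997, 0.081, -0.002]
ft_force: [-0.3, 0.1, -3.0]
width: 0.0118
```

```bash
python3 e.py .066 9.2 "[.529,-.2551,.161]" ov3; python3 go.py .5278 -.2539 .255 9.2
```

```text
scene 0.81 966 z [0.066  0.0709 0.0774]
top 0.56 847 z [0.0657 0.0719 0.079 ]
fit [ 523.2639 -257.4878    8.7237] 0.05 plate minus tcp in plate axes mm [-5.1    -3.3555]
fit [ 528.1269 -255.4544    9.3786] 0.049 plate minus tcp in plate axes mm [-0.0087 -2.0832]
fit [ 526.8564 -256.5212    9.2209] 0.138 plate minus tcp in plate axes mm [-1.4279 -2.9327]
t 13.8 pos [ 0.5279 -0.2535  0.2748] yaw 9.241819153299948 tilt 0.25047845352547154 F [ 0.5493 -0.524  -2.25  ] w 0.011805336918075353
shift mm [-0.1036  0.3106 19.7626] roll 0.04181915329994901
```

View pics/ov3.png

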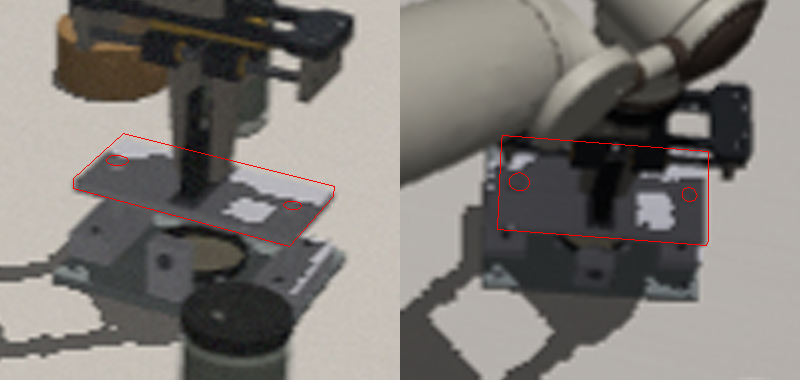

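Emit:
{"api": "drive_tool", "payload": {"commands": [{"x":0.5,"y":0,"z":5,"roll":0,"claw":0},{"x":0,"y":0,"z":4,"roll":0,"claw":0},{"x":0,"y":0,"z":3,"roll":0,"claw":0}]}}

```text
time: 14.1
position: [0.5287, -0.2537, 0.2629]
orientation: [0.001, 0.997, 0.081, -0.001]
ft_force: [-0.1, 1.1, -2.9]
width: 0.0114
```

Emit:
{"api": "drive_tool", "payload": {"commands": [{"x":0,"y":0,"z":0,"roll":0,"claw":0}]}}

```text
time: 14.2
position: [0.5287, -0.2536, 0.2623]
orientation: [0.001, 0.997, 0.081, -0.001]
ft_force: [1.3, -0.0, -2.9]
width: 0.0121
```

Emit:
{"api": "drive_tool", "payload": {"commands": [{"x":0,"y":0,"z":2,"roll":0,"claw":0},{"x":0,"y":0,"z":2,"roll":0,"claw":0},{"x":0,"y":0,"z":0,"roll":0,"claw":0}]}}

```text
time: 14.5
position: [0.5289, -0.2532, 0.2581]
orientation: [0.001, 0.997, 0.081, -0.001]
ft_force: [-0.2, -0.0, -3.9]
width: 0.0115
```

Emit:
{"api": "drive_tool", "payload": {"commands": [{"x":0,"y":0,"z":3,"roll":0,"claw":0},{"x":0,"y":0,"z":4,"roll":0,"claw":0},{"x":0,"y":0,"z":4,"roll":0,"claw":0}]}}

```text
time: 14.8
position: [0.5294, -0.2535, 0.2505]
orientation: [0.001, 0.997, 0.081, -0.001]
ft_force: [-3.3, 3.7, 4.4]
width: 0.012
```

Emit:
{"api": "drive_tool", "payload": {"commands": [{"x":0,"y":0,"z":4,"roll":0,"claw":0},{"x":0,"y":0,"z":4,"roll":0,"claw":0}]}}

```text
time: 15.0
position: [0.5294, -0.2534, 0.2428]
orientation: [0.001, 0.997, 0.081, -0.001]
ft_force: [-1.1, 1.4, -2.3]
width: 0.0115
```

Emit:
{"api": "drive_tool", "payload": {"commands": [{"x":0,"y":0,"z":3,"roll":0,"claw":0},{"x":0,"y":0,"z":3,"roll":0,"claw":0},{"x":0,"y":0,"z":3,"roll":0,"claw":0}]}}

```text
time: 15.3
position: [0.5296, -0.2537, 0.2393]
orientation: [-0.0, 0.997, 0.082, -0.003]
ft_force: [-10.6, 8.4, 23.6]
width: 0.0119
```

Emit:
{"api": "drive_tool", "payload": {"commands": [{"x":0,"y":0,"z":5,"roll":0,"claw":0},{"x":0,"y":0,"z":4,"roll":0,"claw":0},{"x":0,"y":0,"z":-1,"roll":0,"claw":0.3},{"x":0,"y":0,"z":0,"roll":0,"claw":0.5},{"x":0,"y":0,"z":0,"roll":0,"claw":0.5},{"x":0,"y":0,"z":0,"roll":0,"claw":0.5},{"x":0,"y":0,"z":0,"roll":0,"claw":0.5}]}}

```text
time: 16.0
position: [0.5313, -0.2551, 0.2411]
orientation: [0.002, 0.997, 0.082, -0.003]
ft_force: [0.2, -0.9, 0.0]
width: 0.0457
```

Emit:
{"api": "drive_tool", "payload": {"commands": [{"x":0,"y":0,"z":-20,"roll":0,"claw":0.5},{"x":0,"y":0,"z":-40,"roll":0,"claw":0.5},{"x":0,"y":0,"z":-50,"roll":0,"claw":0.5},{"x":0,"y":-50,"z":-20,"roll":0,"claw":0.5},{"x":0,"y":-50,"z":0,"roll":0,"claw":0.5},{"x":0,"y":-50,"z":0,"roll":0,"claw":0.5},{"x":0,"y":-50,"z":0,"roll":0,"claw":0.5},{"x":0,"y":-50,"z":0,"roll":0,"claw":0.5}]}}

```text
time: 16.8
position: [0.492, -0.0123, 0.3724]
orientation: [0.001, 0.997, 0.076, -0.002]
ft_force: [0.8, 0.4, 0.2]
width: 0.0461
```

```bash
cat > f.py <<'E'
from h import *
from fit import *
q=np.array([.529,-.2551,.161]); L=[]
for n in('scene','top'):
    c=bot.capture(n)
    m=render(c,[box(0,s*50,8,8,60,50) for s in(1,-1)],T(q,0),np.array([q[0],q[1],.03]))>.99
    P=cloud(c,m&(c['frame'].mean(2)>100)); N=(P-np.r_[q[:2],0])@T(q,0)
    A=np.c_[N[:,:2],np.ones(len(N))]; k=np.linalg.lstsq(A,N[:,2],rcond=None)[0]
    print(n,len(P),'slopes deg',np.degrees(k[:2]),'z top mid',k[2],'at ends',k[2]+.068*k[1],k[2]-.068*k[1])
    big=cv2.resize(c['frame'][:,:,::-1],None,fx=4,fy=4,interpolation=cv2.INTER_CUBIC)
    u=(proj(c,[q[0],q[1],.03])[0]*4).astype(int); L.append(big[u[1]-190:u[1]+190,u[0]-200:u[0]+200])
cv2.imwrite('pics/fin.png',np.hstack(L))
E
python3 f.py
```

```text
scene 297 slopes deg [-1.0299 -0.266 ] z top mid 0.03703091339803774 at ends 0.036715211993052194 0.03734661480302329
top 454 slopes deg [-1.78 -0.02] z top mid 0.03704758131401136 at ends 0.03702384682511287 0.03707131580290985
```

View pics/fin.png

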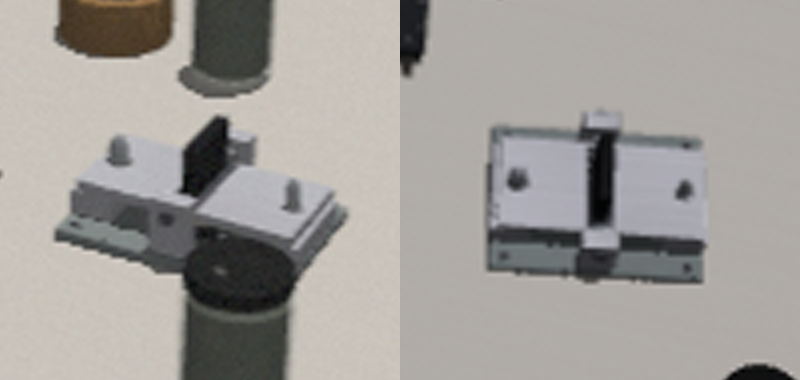

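```bash
python3 -c "
from workcell import bot
s=bot.get_state();print(s['time'],s['ft_force'],s['qd'].round(3));print(bot.hand_in())"
```

```text
16.9 [-0.19033677 -0.30554621 -0.43751345] [-0.085  0.035 -0.038 -0.051 -0.024 -0.064]
the job is handed in; nothing more can be done
None
```

The hold-down plate is on the press with both dowels through their holes. I released it and handed the job in at 16.9 s, but no verdict was returned.

**What I did:** I gripped the handle and lifted the plate off the rest. The tool cannot tilt, so I dragged the plate's low edge along the table until it lay flat. I then gripped it again and carried it level over the press. The dowels went into the holes with no measurable resistance. The plate then passed the balls and reached a firm stop, with the wrist reading 24 N at the last check. I pressed slightly further before letting go.

**Last checks:**
- **Height:** depth readings put the plate's top at about 37 mm in both cameras; 38 mm is flush. The two ends agreed within 1 mm.
- **Dowels:** the last picture shows both standing through the plate, with the thicker one in the wide hole.
- **Gripper:** it was open and clear of everything, with no wrist force. The arm was still slowing down slightly when I handed in.
- **Loose items:** I didn't re-measure the jars, tape roll or foam half. The arm's path kept well clear of them.

**Checks that disagreed:**
- **Tilt along x:** depth showed 1.0° in one camera and 1.8° in the other, both under the 3° limit. I put this down to depth error, because readings of the flat plate on the table leaned the same way, but I didn't confirm it.
- **Position before lowering:** the two cameras differed by up to 5 mm along x. I relied mainly on the top camera and the arm's own position.

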